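# Put the receipt printer back in service after a roll change

## Robot

A 6-joint arm with a two-finger parallel gripper is mounted at the origin on a cart in front of the work surface, level with it; the furniture and walls round the work are solid. World frame = base frame: x ahead of the robot, y to its left, z up, the work surface at z = 0. Lengths are in m, angles in rad, forces in N, time in s.
With the tool pointing down it reaches from about 0.375 to 0.975 m from the base axis. Payload 3.8 kg.
Tool frame: the origin (TCP) lies at the very end of the fingers, on their centre line; the grasp point (between the pads) lies 19 mm behind it; z points along the fingers, y is the line along which they close (so a half turn about z gives the same grasp; the last joint's range is limited). The gripper opens to 85 mm and grips with 20 to 120 N. Pads are 22 mm wide; open, the fingers measure 114 mm over their backs; the gripper's body (76 mm by 85 mm) begins 54 mm behind the grasp point. The pads swing forward as they close: fully open they stand 13 mm farther back than shut.
Start: joints at [-1.267, 0.264, 1.604, -0, 1.274, -0.037], TCP at [0.226, -0.636, 0.231] pointing down, gripper open.
Joint ranges: [-2.63, 2.63], [-0.94, 2.18], [0.31, 2.57], [-1.31, 4.45], [0, 2.66], [-2.55, 2.55]. Speed limits (rad/s): [2.57, 2.57, 3.14, 3.14, 3.14, 3.14].

## Interface

Orientations are given as a rotation vector (axis times angle).
In Python, from workcell import bot gives the robot as it stands. The module is installed in compiled form; this text tells all that it offers.
- The arm moves only by the tool advance, called after ">>>" as name(argument=value, ...), one argument or row to a line, values as JSON. Schema: {"type":"object","properties":{"ticks":{"type":"array","items":{"type":"array","items":{"type":"array","items":{"type":"number"},"minItems":4,"maxItems":4},"minItems":1,"maxItems":5},"minItems":1,"maxItems":1},"finger_gap":{"type":"number"},"squeeze":{"type":"number"},"only":{"type":"string"},"quiet":{"type":"boolean"},"lines":{"type":"string"}},"required":["ticks"],"additionalProperties":false}. ticks is a list that holds a single list of rows (three levels of brackets), with 1 to 5 rows, each of 4 numbers: dx, dy, dz in m, then a turn about the tool's z in rad; each row shifts and turns the commanded pose from where the row before left it, along the tool's axes as they then stand; what a row does not reach is not made up. A row lasts 1/8 s, in which the tool goes at most 0.0625 m and 0.188 rad, less where a joint would pass 70% of its speed; a pose out of reach is approached as far as the arm can. finger_gap is the opening from 0.0 (shut) to 1.0 (fully open), set as the call begins (left out keeps the last). The fingers move at their own pace and stop on an object; squeeze is the grip in N (left out, the last holds). Time passes only in rows, so rows that do not move let the fingers close. The tool returns the time, the measured TCP pose, the force, the opening and the grip force at its end. only (a regular expression) keeps the lines of the reply that match it, lines (a string "A,B") keeps lines A to B, and quiet returns only ok. Input that does not fit is refused with a message, and nothing moves.
- bot.read_state(): the state, without advancing time (a new reading comes with each control period).
- bot.read_camera(name): name is "scene" or "side" or "wrist"; returns the picture (420x560x3 uint8, red, green, blue); there is no depth.
- bot.camera_info(name): a dict with "intrinsics" (3x3 intrinsics, pixels), "k1" (the pictures are not rectified: a ray, as slopes to the right and down, at radius r is drawn at 1 + k1 r^2 times it, then the intrinsics apply), "extrinsics" (4x4, takes a point from camera to world coordinates). Camera axes: x right, y down, z forward; pixel columns grow to the right and rows downward; lengths in m; the calibration is good to about 2 mm. A picture is of the moment at which its call begins: read the wrist's pose just before it. camera_info takes no time and is no camera call; for the wrist camera it gives the pose at the moment of the call.
- bot.finish_job(): hands the job in; it is judged then, once.
Trained networks look in the newest picture that a camera, given by its name, has taken for a name from the list of things; names that differ only in an ending like _2 or _b are one class to them, and where a whole thing is asked for, a point or a joint stands for the part that bears it (a point fixed in the world has none). Each returns a list of dicts, best first, with "conf" (0 to 1); they miss things now and then, are a little off and sometimes report something else, mostly with a low value. They report only what shows in the picture. A call takes as long as a camera call.
- bot.search_frame(camera, thing): "box" ([left, top, right, bottom] in pixels, round what is visible of it).
- bot.regions_of(camera, thing): "pixels" (420x560 bool, what is visible of it) and "box" ([left, top, right, bottom] in pixels, round what is visible of it).
- bot.spot_point(camera, thing): "pixel" ([row, column] in pixels: a listed point, or the origin of a listed thing).
The state is a dict: "time": time; "q": joint angles; "joint_vel": joint speeds; "joint_torque": joint torques, N m; "tool_pos": TCP position; "tcp_rot": TCP orientation; "wrist_force": force on the tool from outside, world axes, zero at the start; "torque": the same for the moment, N m; "width": opening from 0.0 (shut) to 1.0 (fully open); "grip_force": force on a finger pad.
Only numpy, scipy, OpenCV 4.12 (cv2) and the standard library are available. Lean on these libraries where they do the work, as an engineer would, in place of code of your own. Each camera call takes 0.05 s, during which the arm holds its last target. There are 200 camera calls.

## Task

A new roll has just been put in the receipt printer: press its lid shut until it snaps home, then switch the printer on at its power rocker, and then press the feed key all the way down and keep it down for a good second to run the paper out. Keep to that order: no power while the lid is open, and no feed before the power is on. Just press with the closed fingertips: nothing is to be picked up, the printer stays where it stands, and the things round it are left alone.

Things in the scene. Friction and masses are not known exactly. Their poses are not given: they have to be found in the camera images.
- printer: white receipt printer, loose on rubber feet, about 1.5 kg, 160 mm deep (x), 140 wide (y), 113 high when shut. Origin: centre of its underside, on the counter; z up; its front faces its own -x; +y is on the left for someone facing that front. Control strip: flat top of the front 50 mm, 100 mm up: power rocker at the left (pivot y = +38), feed key at the right (y = -38), both at x = -57 mm
- printer_lid (a joint): lid angle, rad: 0 shut, grows as it opens; starts half open (0.45 to 0.9). A stiff hinge (0.12 N m) lets it stay where it is left. At about 0.14 rad (front edge 13 mm up) the shaft under the lid meets two spring hooks; 8 to 12 N, slowly, down near the front edge pushes it past them, and it snaps to 0 and stays; short of that it stays ajar
- lid_hinge (a point): point on the lid's hinge axis (which runs along the printer's y), middle of the printer's rear, 68 mm behind its origin and 103 mm up. A wide till screen, 0.42 m high on a black cash drawer, stands beyond it to the left: keep the arm clear of it
- lid_edge (a point): middle of the lid's front edge, on its top face, moves with the lid. The lid is a white plate 98 x 130 mm, 11 thick, with a dark window; its top face lies 10 mm above the hinge axis when shut, this edge 94 mm ahead of that axis. Press on the top face 15 to 25 mm behind this edge
- printer_rocker (a joint): power rocker, rad: 0 off, 0.35 on; over-centre, it snaps either way past the middle and stays; takes about 5 N at its end
- rocker_end (a point): on top of the rocker's outer (printer's +y) half, 14 mm from its pivot. The black rocker is 20 mm (x) by 36 (y), V-shaped: off, the outer half stands up 0.35 rad; pressed straight down 5 mm here it lies flat, 106 mm above the counter, and the printer is on
- printer_feed (a joint): feed key travel, m: 0 up, 0.004 fully down; a spring returns it, 2 N at first, 5 N fully down
- feed_top (a point): centre of the top of the grey feed key, 18 mm (x) by 26 mm (y), 110 mm above the counter when up; it goes straight down
- counter_bell: white and black call bell, 76 mm wide, 56 high, bystander; origin under its centre
- spare_roll: spare white paper roll standing on end, 56 mm wide, 80 high, bystander; origin under its centre
- cup: white coffee cup with a handle, 61 x 85 x 50 mm, bystander; origin under it
- notebook: black notebook lying flat, 120 x 80 x 16 mm, bystander; origin under its centre
- pen: white ballpoint pen lying flat, 145 mm long, bystander; origin under its centre
- scissors: blue-handled scissors lying flat, 199 mm long, bystander; origin under the middle

How it is judged:
On the way, in this order (a step that is already met when the one before it is completed fails the run):
1. the lid is shut and caught (value of joint printer_lid below 0.035 rad), for 0.2 s.
2. the rocker is switched on (value of joint printer_rocker above 0.27 rad), for 0.2 s.
3. the feed key is held down (value of joint printer_feed above 0.003 m), for 0.7 s.
At the end, for the whole second after the job is handed in: the lid is shut in its catch (under 0.035 rad), the rocker is on (over 0.27 rad), the feed key is up again (under 1 mm), and the printer stands level and still within 30 mm of where it stood (value of joint printer_lid below 0.035 rad and value of joint printer_rocker above 0.27 rad and value of joint printer_feed below 0.001 m and distance of printer from where it was at the start of the episode below 0.03 m and angle between printer's own z axis and vertical below 0.05 rad and linear speed of printer below 0.01 m/s); the robot touches nothing.
It fails at once if the power was switched on while the lid was open (value of joint printer_rocker above 0.25 rad and value of joint printer_lid above 0.06 rad).
It fails at once if the feed key was pressed before the power was on (value of joint printer_feed above 0.002 m and value of joint printer_rocker below 0.15 rad).
It fails at once if the printer was lifted, tipped or shoved (height (world z) of printer above 0.01 m or angle between printer's own z axis and vertical above 0.12 rad or distance of printer from where it was at the start of the episode above 0.03 m).
It fails at once if a bystander was moved (distance of any of counter_bell, spare_roll, cup, notebook, pen, scissors from where it was at the start of the episode above 0.015 m).
It also fails if it takes over 51 s, if anything falls off the work surface, if the arm or the gripper's body presses on something with over 40 N, if the wrist force passes 120 N, or if a joint passes its speed limit or range.

## Working session

There is one attempt and no reset: what is moved stays moved. The work goes in short steps, Python scripts to look and compute and a tool call to move; the robot and the scene stay as the last step left them, time stands still between calls to the robot, and variables do not carry over. Pictures are saved under pics/ and viewed, at most 10 in all, crops included, and the job is handed in when it is done.

```bash
mkdir -p pics
```

Create h.py:
```python
import numpy as np, cv2
from workcell import bot
from scipy.spatial.transform import Rotation as R
def ray(cam,px):
    ci=bot.camera_info(cam); K=np.array(ci['intrinsics']); T=np.array(ci['extrinsics'])
    r,c=px; d=cv2.undistortPoints(np.array([[[c,r]]],float),K,np.array([ci['k1'],0,0,0.]))[0,0]
    return T[:3,3], T[:3,:3]@np.array([d[0],d[1],1.])
def atz(cam,px,z):
    o,d=ray(cam,px); return o+d*(z-o[2])/d[2]
def proj(cam,P):
    ci=bot.camera_info(cam); T=np.linalg.inv(np.array(ci['extrinsics'])); p=T[:3,:3]@P+T[:3,3]
    return cv2.projectPoints(p[None],np.zeros(3),np.zeros(3),np.array(ci['intrinsics']),np.array([ci['k1'],0,0,0.]))[0][0,0][::-1]
def tri(o):
    A=0;b=0
    for p,d in o:
        d=d/np.linalg.norm(d); M=np.eye(3)-np.outer(d,d); A=A+M; b=b+M@p
    return np.linalg.solve(A,b)
def save(cam,name):
    cv2.imwrite('pics/'+name,cv2.cvtColor(bot.read_camera(cam),cv2.COLOR_RGB2BGR))
```

Run:
```python
from h import *
np.set_printoptions(precision=4,suppress=True)
s=bot.read_state(); print(s['tool_pos'],s['tcp_rot'],s['time'])
a=[]
for c in ['scene','side']:
    im=bot.read_camera(c); a.append(im)
    print(c,np.array(bot.camera_info(c)['extrinsics'])[:3,3])
    for t in ['printer','lid_hinge','lid_edge','rocker_end','feed_top']:
        print(c,t,[(np.round(x['pixel'],1),round(x['conf'],2)) for x in bot.spot_point(c,t)[:2]])
for t in ['counter_bell','spare_roll','cup','notebook','pen','scissors']:
    x=bot.spot_point('scene',t)
    if x: print(t,x[0]['conf'],atz('scene',x[0]['pixel'],0))
cv2.imwrite('pics/a.png',cv2.cvtColor(a[0],cv2.COLOR_RGB2BGR));cv2.imwrite('pics/b.png',cv2.cvtColor(a[1],cv2.COLOR_RGB2BGR))
```

```text
[ 0.2254 -0.6355  0.23  ] [-3.0939 -0.5323  0.0004] 0.0
scene [-0.5241  0.6517  0.638 ]
scene printer []
scene lid_hinge [(array([172.8, 334. ]), 0.94)]
scene lid_edge [(array([156. , 347.8]), 0.65)]
scene rocker_end []
scene feed_top []
side [0.0524 0.9256 0.9046]
side printer [(array([175.9, 317.9]), 0.92)]
side lid_hinge [(array([144.2, 300.2]), 0.95)]
side lid_edge [(array([137.3, 320.5]), 0.74), (array([214.2, 323.2]), 0.22)]
side rocker_end [(array([160.8, 323.8]), 0.46)]
side feed_top [(array([150.1, 338.5]), 0.51)]
counter_bell 0.8 [0.4866 0.084  0.    ]
spare_roll 0.63 [ 0.428  -0.1242  0.    ]
cup 0.91 [ 0.4935 -0.0166  0.    ]
notebook 0.96 [0.4548 0.2077 0.    ]
pen 0.7 [ 0.4014 -0.0112  0.    ]
scissors 0.58 [0.4613 0.3702 0.    ]
```

View pics/a.png

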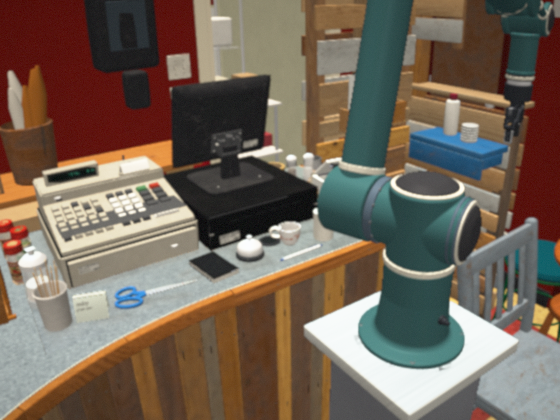

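View pics/b.png

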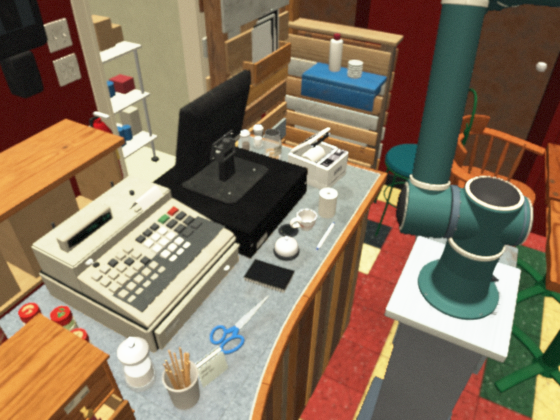

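The scene view shows the printer mostly hidden behind the arm, around (330, 170). The side view shows it at about (318, 158), lid half open, with the spare roll at (328, 200) in front of it.

Run:
```python
from h import *
np.set_printoptions(precision=4,suppress=True)
for n,p,z in [('org',(175.9,317.9),0),('hinge',(144.2,300.2),.103),('rock',(160.8,323.8),.111),('feed',(150.1,338.5),.11)]: print(n,atz('side',p,z))
print(tri([ray('scene',(172.8,334)),ray('side',(144.2,300.2))]))
bot.read_camera('side')
for t in ['counter_bell','spare_roll','cup','pen']:
    x=bot.spot_point('side',t)
    if x: print(t,x[0]['conf'],atz('side',x[0]['pixel'],0))
bot.read_camera('wrist'); ci=bot.camera_info('wrist'); s=bot.read_state()
Rt=R.from_rotvec(s['tcp_rot']); print(Rt.as_matrix()); E=np.array(ci['extrinsics']); print('cam in tool',Rt.inv().apply(E[:3,3]-s['tool_pos']),Rt.inv().as_matrix()@E[:3,:3],ci['intrinsics'])
```

```text
org [ 0.5523 -0.3006 -0.    ]
hinge [ 0.6322 -0.3098  0.103 ]
rock [ 0.5106 -0.2399  0.111 ]
feed [ 0.4949 -0.3288  0.11  ]
[ 0.6394 -0.323   0.0911]
counter_bell 0.83 [0.4714 0.0968 0.    ]
spare_roll 0.73 [ 0.4468 -0.113   0.    ]
cup 0.69 [ 0.4753 -0.0113  0.    ]
pen 0.46 [ 0.3997 -0.0107  0.    ]
[[ 0.9425  0.3343 -0.    ]
 [ 0.3343 -0.9425  0.    ]
 [ 0.     -0.     -1.    ]]
cam in tool [ 0.0743 -0.0002 -0.1418] [[-0.0003 -0.9587 -0.2845]
 [ 1.     -0.0004  0.0003]
 [-0.0004 -0.2845  0.9587]] [[376.6553   0.     276.2138]
 [  0.     376.6553 211.6798]
 [  0.       0.       1.    ]]
```

>>> advance(
  ticks=[
    [[0.04,-0.02,-0.03,0],[0.046,-0.028,-0.02,0],[0.046,-0.028,-0.02,0],[0.046,-0.028,-0.02,0],[0.046,-0.028,0,0]],
  ],
  finger_gap=0.0,
)

```text
time: 1.82
tool_pos: [0.3943, -0.4364, 0.3241]
tcp_rot: [3.092, 0.532, 0.004]
wrist_force: [0.6, 0.3, 1.2]
width: 0.003
grip_force: 0.0
```

>>> advance(
  ticks=[
    [[0.046,-0.028,0,0],[0.046,-0.028,0,0],[0.046,-0.028,0,0],[0,0,0,0.16],[0,0,0,0.16]],
  ],
)

```text
time: 2.45
tool_pos: [0.4952, -0.3106, 0.3213]
tcp_rot: [3.141, 0.028, 0.0]
wrist_force: [-0.2, -0.9, 0.1]
width: -0.001
grip_force: 0.0
```

>>> advance(
  ticks=[
    [[0,0,0,0.16],[0,0,0,0]],
  ],
)

```text
time: 2.7
tool_pos: [0.4946, -0.3115, 0.3213]
tcp_rot: [3.134, -0.215, 0.0]
wrist_force: [0.8, 0.7, -0.6]
width: -0.001
grip_force: 0.0
```

Run:
```python
from h import *
np.set_printoptions(precision=4,suppress=True)
s=bot.read_state(); print(s['tool_pos'],s['tcp_rot'],s['q'])
save('wrist','c.png')
for t in ['printer','lid_hinge','lid_edge','rocker_end','feed_top']:
    z={'printer':0,'lid_hinge':.103,'lid_edge':.17,'rocker_end':.111,'feed_top':.11}[t]
    print(t,[(np.round(x['pixel'],1),round(x['conf'],2),atz('wrist',x['pixel'],z)) for x in bot.spot_point('wrist',t)[:2]])
```

```text
[ 0.4946 -0.3115  0.3213] [ 3.1341 -0.2155  0.0001] [-0.6046  0.0501  1.6852 -0.      1.4062  1.1035]
printer [(array([116.8, 251.9]), 0.88, array([ 0.5534, -0.2894,  0.    ]))]
lid_hinge [(array([ 44.5, 248.9]), 0.61, array([ 0.6198, -0.3034,  0.103 ])), (array([180.8, 291.7]), 0.59, array([ 0.4912, -0.3255,  0.103 ]))]
lid_edge [(array([120.3, 239.7]), 0.75, array([ 0.5575, -0.2914,  0.17  ]))]
rocker_end [(array([180.7, 194.6]), 0.97, array([ 0.5058, -0.2336,  0.111 ]))]
feed_top [(array([178.8, 290.2]), 0.68, array([ 0.4948, -0.3242,  0.11  ]))]
```

View pics/c.png

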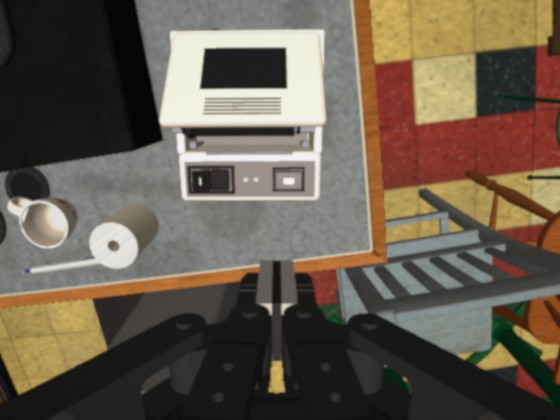

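Wrist view: the printer's front faces the robot. The rocker is at about (195, 181) in column, row, the feed key at (290, 179), and the half-open lid's front edge runs along row ~123. The printer works out at about (0.556, -0.292), yaw -0.12, with the lid near 0.65 rad.

>>> advance(
  ticks=[
    [[0.041,-0.014,0.02,0],[0.041,-0.014,0.04,0],[0,0,0.05,0],[0,0,0.03,0],[0,0,0,0]],
  ],
)

```text
time: 3.62
tool_pos: [0.5775, -0.2939, 0.1774]
tcp_rot: [-3.131, 0.217, 0.011]
wrist_force: [-0.2, 0.4, -0.8]
width: 0.003
grip_force: 0.0
```

Run:
```python
from h import *
np.set_printoptions(precision=4,suppress=True)
s=bot.read_state(); print(s['tool_pos'],s['tcp_rot'],s['wrist_force'])
save('side','d.png')
for c in ['side','wrist']:
  if c=='wrist': save('wrist','e.png')
  for t,z in [('lid_edge',.169),('rocker_end',.111),('feed_top',.11)]:
    print(c,t,[(np.round(x['pixel'],1),round(x['conf'],2),atz(c,x['pixel'],z)) for x in bot.spot_point(c,t)[:1]])
im=cv2.imread('pics/d.png')[90:230,240:400]; cv2.imwrite('pics/d2.png',np.hstack([cv2.resize(im,(480,420),interpolation=cv2.INTER_CUBIC),cv2.resize(cv2.imread('pics/e.png'),(320,240)).repeat(1,0)[:240].copy() if 0 else cv2.copyMakeBorder(cv2.resize(cv2.imread('pics/e.png'),(320,240)),0,180,0,0,cv2.BORDER_CONSTANT)]))
```

```text
[ 0.5775 -0.2939  0.1774] [-3.1309  0.2171  0.0106] [-0.2018  0.3848 -0.8076]
side lid_edge [(array([132.2, 320.1]), 0.84, array([ 0.5612, -0.3127,  0.169 ]))]
side rocker_end [(array([161.3, 326.1]), 0.62, array([ 0.5028, -0.2409,  0.111 ]))]
side feed_top [(array([148.3, 337.4]), 0.41, array([ 0.5028, -0.338 ,  0.11  ]))]
wrist lid_edge []
wrist rocker_end []
wrist feed_top []
```

View pics/d2.png

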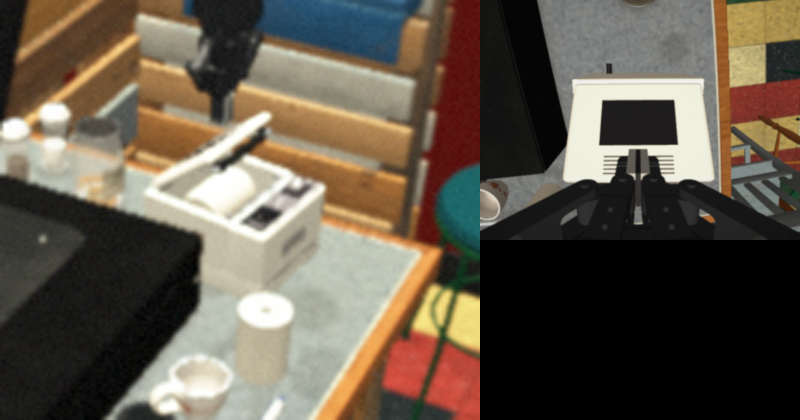

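The fingertips hang just above the lid's top face and centred on it. Next I follow the lid down along its arc.

>>> advance(
  ticks=[
    [[0,0,0.011,0],[-0.002,0,0.011,0],[-0.005,0,0.007,0],[-0.004,0,0.006,0],[-0.003,0,0.007,0]],
  ],
)

```text
time: 4.65
tool_pos: [0.5655, -0.2933, 0.139]
tcp_rot: [3.134, -0.219, 0.0]
wrist_force: [-0.5, -0.9, 0.9]
width: -0.005
grip_force: 0.6
```

>>> advance(
  ticks=[
    [[-0.003,0,0.005,0],[-0.002,0,0.003,0],[-0.001,0,0.002,0],[0,0,0,0]],
  ],
)

```text
time: 5.15
tool_pos: [0.5597, -0.2924, 0.1291]
tcp_rot: [-3.134, 0.218, 0.001]
wrist_force: [0.6, -0.4, -0.1]
width: -0.001
grip_force: 0.0
```

>>> advance(
  ticks=[
    [[-0.001,0,0.002,0],[-0.001,0,0.002,0],[0,0,0.001,0],[0,0,0.001,0],[0,0,0,0]],
  ],
)

```text
time: 5.78
tool_pos: [0.5576, -0.2921, 0.1231]
tcp_rot: [-3.134, 0.218, 0.001]
wrist_force: [0.7, -0.1, -0.3]
width: 0.001
grip_force: 0.0
```

Run:
```python
from h import *
np.set_printoptions(precision=4,suppress=True)
s=bot.read_state(); print(s['tool_pos'],s['tcp_rot'],s['wrist_force'],s['time'])
save('side','f.png')
print([(x['pixel'],x['conf']) for x in bot.spot_point('side','lid_edge')[:1]])
im=cv2.imread('pics/f.png')[110:210,270:370]; cv2.imwrite('pics/f2.png',cv2.resize(im,(500,500),interpolation=cv2.INTER_CUBIC))
```

```text
[ 0.5576 -0.2921  0.1231] [-3.1338  0.2185  0.0009] [ 0.7498 -0.1276 -0.2874] 5.775
[([151.1, 327.5], 0.68)]
```

View pics/f2.png

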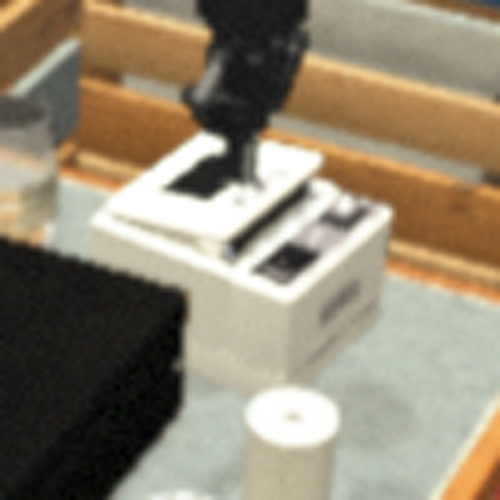

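The lid has followed the fingertips down and is now near the hooks. The contact is about 26 mm behind the edge, so I go slightly forward and press slowly.

>>> advance(
  ticks=[
    [[-0.003,0,0,0],[-0.003,0,0.001,0],[0,0,0.001,0],[0,0,0.001,0],[0,0,0,0]],
  ],
)

```text
time: 6.5
tool_pos: [0.5529, -0.2918, 0.1223]
tcp_rot: [3.133, -0.218, 0.004]
wrist_force: [0.0, 1.5, 7.3]
width: -0.001
grip_force: 3.9
```

>>> advance(
  ticks=[
    [[0,0,0.001,0],[0,0,0.001,0],[0,0,0.001,0],[0,0,0,0]],
  ],
)

```text
time: 7.0
tool_pos: [0.552, -0.2916, 0.1184]
tcp_rot: [3.133, -0.218, 0.001]
wrist_force: [-0.5, 0.5, 4.2]
width: 0.005
grip_force: 1.8
```

>>> advance(
  ticks=[
    [[0,0,0.001,0],[0,0,0.001,0],[0,0,0.001,0],[0,0,0.001,0],[0,0,0,0]],
  ],
)

```text
time: 7.62
tool_pos: [0.5517, -0.2912, 0.113]
tcp_rot: [-3.134, 0.219, 0.001]
wrist_force: [-1.6, -0.0, 1.4]
width: 0.002
grip_force: 0.8
```

>>> advance(
  ticks=[
    [[0,0,0.001,0],[0,0,0.001,0],[0,0,0,0]],
  ],
)

```text
time: 8.0
tool_pos: [0.5518, -0.2912, 0.1128]
tcp_rot: [-3.134, 0.218, 0.001]
wrist_force: [-4.4, 2.5, 9.6]
width: 0.0
grip_force: 5.2
```

The tip is at 0.113 m with the force rising to 9.6 N, so the lid looks shut. I back off for a close look.

>>> advance(
  ticks=[
    [[0,0,-0.02,0],[-0.01,0,-0.04,0],[-0.03,0,-0.03,0],[-0.03,0,-0.02,0],[0,0,0,0]],
  ],
)

```text
time: 8.62
tool_pos: [0.4829, -0.2824, 0.2245]
tcp_rot: [3.131, -0.22, 0.008]
wrist_force: [0.5, -0.9, -1.0]
width: 0.001
grip_force: 0.0
```

Run:
```python
from h import *
np.set_printoptions(precision=4,suppress=True)
s=bot.read_state(); print(s['tool_pos'],s['tcp_rot'],s['wrist_force'],s['time'])
save('wrist','g.png')
for t,z in [('lid_edge',.113),('lid_hinge',.103),('rocker_end',.111),('feed_top',.11),('printer',0)]:
    print(t,[(np.round(x['pixel'],1),round(x['conf'],2),atz('wrist',x['pixel'],z)) for x in bot.spot_point('wrist',t)[:1]])
```

```text
[ 0.4829 -0.2824  0.2245] [ 3.1312 -0.2196  0.0076] [ 0.4649 -0.8507 -0.9648] 8.625
lid_edge [(array([142.6, 276.2]), 0.87, array([ 0.5303, -0.2876,  0.113 ]))]
lid_hinge []
rocker_end [(array([188.2, 206. ]), 0.81, array([ 0.5058, -0.2351,  0.111 ]))]
feed_top [(array([188.6, 333.3]), 0.72, array([ 0.4931, -0.3214,  0.11  ]))]
printer [(array([102.6, 273.2]), 0.85, array([ 0.5546, -0.2875,  0.    ]))]
```

View pics/g.png

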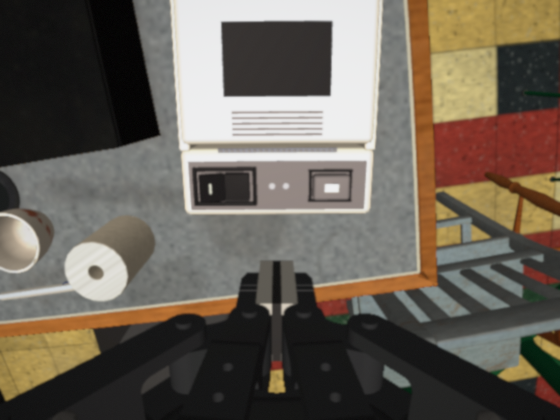

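The lid is shut flush, its front edge along row 143. The rocker is at (224, 188), its outer end at (205, 188), and the feed key at (331, 188).

>>> advance(
  ticks=[
    [[0.008,-0.025,0.01,0],[0.008,-0.025,0.02,0],[0,0,0.04,0],[0,0,0.025,0],[0,0,0,0]],
  ],
)

```text
time: 9.55
tool_pos: [0.5035, -0.2329, 0.1228]
tcp_rot: [-3.131, 0.217, 0.01]
wrist_force: [-0.1, -0.3, 0.4]
width: -0.002
grip_force: 0.0
```

>>> advance(
  ticks=[
    [[0,0,0.004,0],[0,0,0.004,0],[0,0,0.003,0],[0,0,0.002,0],[0,0,0,0]],
  ],
)

```text
time: 10.18
tool_pos: [0.5053, -0.2344, 0.1133]
tcp_rot: [-3.134, 0.219, 0.0]
wrist_force: [0.4, -0.1, 0.2]
width: -0.0
grip_force: 0.0
```

>>> advance(
  ticks=[
    [[0,0,0.002,0],[0,0,0.002,0],[0,0,0.001,0],[0,0,0.001,0],[0,0,0,0]],
  ],
)

```text
time: 10.8
tool_pos: [0.5051, -0.2344, 0.1069]
tcp_rot: [-3.134, 0.218, 0.001]
wrist_force: [0.0, 0.3, -1.1]
width: -0.0
grip_force: 0.0
```

>>> advance(
  ticks=[
    [[0,0,0.001,0],[0,0,0.001,0],[0,0,0,0],[0,0,0,0]],
  ],
)

```text
time: 11.3
tool_pos: [0.5054, -0.2344, 0.106]
tcp_rot: [3.134, -0.218, 0.0]
wrist_force: [-2.0, 0.7, 5.6]
width: 0.003
grip_force: 2.7
```

>>> advance(
  ticks=[
    [[0,0,0.001,0],[0,0,0,0],[0,0,-0.02,0],[-0.02,0.01,-0.05,0],[-0.02,0.03,-0.04,0]],
  ],
)

```text
time: 11.92
tool_pos: [0.4602, -0.268, 0.2155]
tcp_rot: [-3.134, 0.215, -0.001]
wrist_force: [1.7, -1.0, -0.1]
width: 0.004
grip_force: 0.0
```

>>> advance(
  ticks=[
    [[0,0.047,0,0],[0,0,0,0]],
  ],
)

```text
time: 12.18
tool_pos: [0.4535, -0.3177, 0.2152]
tcp_rot: [3.132, -0.223, 0.003]
wrist_force: [-0.5, 0.6, -1.0]
width: -0.002
grip_force: 0.0
```

Run:
```python
from h import *
np.set_printoptions(precision=4,suppress=True)
s=bot.read_state(); print(s['tool_pos'],s['tcp_rot'],s['wrist_force'],s['time'])
save('wrist','i.png')
for t,z in [('lid_edge',.113),('rocker_end',.106),('feed_top',.11)]:
    print(t,[(np.round(x['pixel'],1),round(x['conf'],2),atz('wrist',x['pixel'],z)) for x in bot.spot_point('wrist',t)[:1]])
im=cv2.imread('pics/i.png')[100:300,60:360]; cv2.imwrite('pics/i2.png',cv2.resize(im,(750,500),interpolation=cv2.INTER_CUBIC))
```

```text
[ 0.4535 -0.3177  0.2152] [ 3.1316 -0.2235  0.0028] [-0.4915  0.6152 -1.0203] 12.175
lid_edge [(array([105.2, 212.3]), 0.65, array([ 0.5297, -0.2843,  0.113 ]))]
rocker_end [(array([155.1, 142.2]), 0.96, array([ 0.5049, -0.23  ,  0.106 ]))]
feed_top [(array([156.6, 276.4]), 0.69, array([ 0.4918, -0.3183,  0.11  ]))]
```

View pics/i2.png

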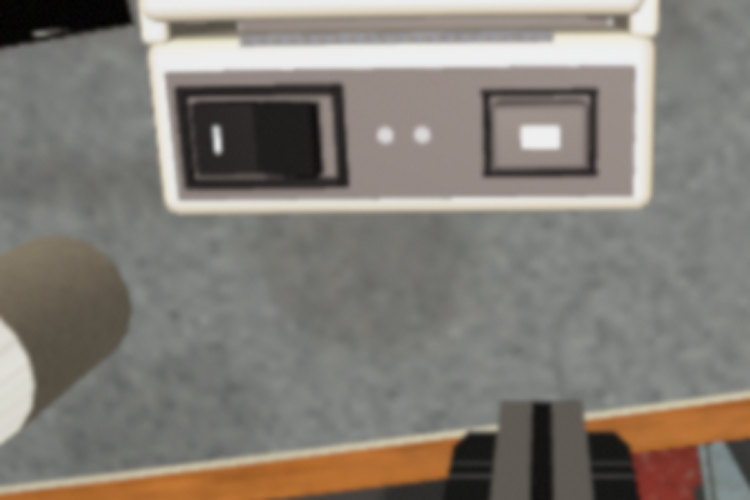

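The rocker's outer half (crop 225, 140) now lies flat and its inner half stands up, so the power is on. The feed key is at crop (540, 133), which is picture (276, 154). I check the lid in the side view, then go to the key.

>>> advance(
  ticks=[
    [[0.02,-0.0015,0.01,0],[0.0195,-0.0015,0.02,0],[0,0,0.035,0],[0,0,0.025,0],[0,0,0,0]],
  ],
)

```text
time: 13.0
tool_pos: [0.4915, -0.3148, 0.121]
tcp_rot: [-3.13, 0.216, 0.009]
wrist_force: [-0.3, 0.8, -0.2]
width: 0.001
grip_force: 0.0
```

Run:
```python
from h import *
np.set_printoptions(precision=4,suppress=True)
bot.read_camera('side'); print([(x['pixel'],x['conf']) for x in bot.spot_point('side','lid_edge')[:1]])
print('shut',proj('side',np.array([.530,-.2885,.113])),'ajar',proj('side',np.array([.5312,-.2885,.126])), 'ref rocker',proj('side',np.array([.505,-.2345,.106])),[(x['pixel'],x['conf']) for x in bot.spot_point('side','rocker_end')[:1]])
print(bot.read_state()['tool_pos'],bot.read_state()['wrist_force'])
```

```text
[([155.5, 326.9], 0.57)]
shut [152.0504 324.4554] ajar [148.6604 324.4041] ref rocker [163.3131 324.5865] [([163.9, 326.1], 0.45)]
[ 0.4941 -0.3174  0.1254] [ 0.3794 -0.612  -0.2182]
```

>>> advance(
  ticks=[
    [[0,0.003,0.006,0],[0,0,0.006,0],[0,0,0.003,0],[0,0,0.003,0],[0,0,0,0]],
  ],
)

```text
time: 13.78
tool_pos: [0.4927, -0.3205, 0.1066]
tcp_rot: [3.134, -0.219, -0.001]
wrist_force: [-1.4, -0.5, 4.8]
width: -0.003
grip_force: 2.2
```

>>> advance(
  ticks=[
    [[0,0,0.001,0],[0,0,0.001,0],[0,0,0.001,0],[0,0,0,0],[0,0,0,0]],
  ],
)

```text
time: 14.4
tool_pos: [0.4928, -0.3206, 0.1058]
tcp_rot: [3.134, -0.218, -0.0]
wrist_force: [-7.4, 3.2, 17.1]
width: 0.002
grip_force: 8.2
```

Bottomed at 0.106 m with 17 N: the key is fully down. I hold it for over a second, then retreat.

>>> advance(
  ticks=[
    [[0,0,0,0],[0,0,0,0],[0,0,0,0],[0,0,0,0],[0,0,0,0]],
  ],
)

```text
time: 15.02
tool_pos: [0.4928, -0.3206, 0.1058]
tcp_rot: [3.134, -0.218, -0.0]
wrist_force: [-7.2, 3.2, 16.8]
width: 0.001
grip_force: 8.1
```

>>> advance(
  ticks=[
    [[0,0,0,0],[0,0,0,0],[0,0,0,0],[0,0,0,0],[0,0,0,0]],
  ],
)

```text
time: 15.65
tool_pos: [0.4928, -0.3206, 0.1059]
tcp_rot: [3.134, -0.218, -0.0]
wrist_force: [-6.6, 3.8, 15.9]
width: 0.002
grip_force: 8.1
```

>>> advance(
  ticks=[
    [[0,0,-0.01,0],[0,0,-0.03,0],[-0.02,0,-0.04,0],[-0.02,0,-0.03,0],[0,0,0,0]],
  ],
)

```text
time: 16.27
tool_pos: [0.4542, -0.316, 0.2163]
tcp_rot: [3.131, -0.219, 0.008]
wrist_force: [-0.0, 0.0, -0.6]
width: -0.001
grip_force: 0.0
```

Run:
```python
from h import *
np.set_printoptions(precision=4,suppress=True)
s=bot.read_state(); print(s['tool_pos'],s['wrist_force'],s['time'])
save('wrist','j.png')
for t,z in [('lid_edge',.113),('rocker_end',.106),('feed_top',.11)]:
    print(t,[(np.round(x['pixel'],1),round(x['conf'],2),atz('wrist',x['pixel'],z)) for x in bot.spot_point('wrist',t)[:1]])
im=cv2.imread('pics/j.png')[60:300,60:420]; cv2.imwrite('pics/j2.png',cv2.resize(im,(750,500),interpolation=cv2.INTER_CUBIC))
```

```text
[ 0.4542 -0.316   0.2163] [-0.0442  0.0172 -0.6077] 16.275
lid_edge [(array([108.5, 216.8]), 0.59, array([ 0.5275, -0.2869,  0.113 ]))]
rocker_end [(array([155.9, 145.6]), 0.75, array([ 0.5039, -0.233 ,  0.106 ]))]
feed_top [(array([156.4, 278.5]), 0.79, array([ 0.4914, -0.3201,  0.11  ]))]
```

View pics/j2.png

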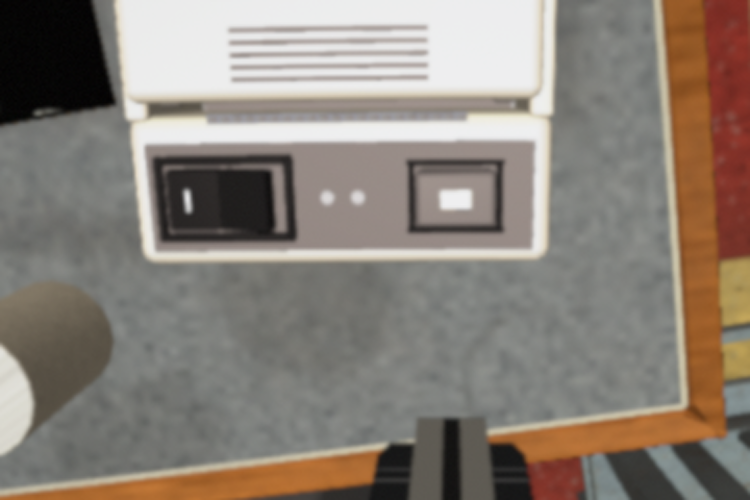

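The lid is shut, the rocker is on, and the feed key is up again at crop (456, 197). The fingers are clear of everything.

```bash
python3 -c "
from workcell import bot
print(bot.finish_job())"
```

```text
the job is handed in; nothing more can be done
None
```

I pressed the lid shut, switched the power rocker on, then held the feed key fully down for over a second. I handed the job in with the arm clear at about 16 s; the hand-in call returned no verdict.

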